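# Re-hang the drying box's casement stay

### The arm

A 6-joint arm with a two-finger parallel gripper is mounted at the origin on a cart in front of the work surface, level with it; the furniture and walls round the work are solid. World frame = base frame: x ahead of the robot, y to its left, z up, the work surface at z = 0. Lengths are in m, angles in rad, forces in N, time in s.
With the tool pointing down it reaches from about 0.425 to 0.95 m from the base axis. Payload 3.5 kg.
Tool frame: the origin (TCP) lies on the centre line of the jaws, within the pads' length; the fingertips stand 25 mm ahead of it and the grasp point (between the pads) lies 6 mm ahead of it; y points along the fingers, z is the direction in which the jaws open and shut, and the axes are right-handed (so a half turn about y gives the same grasp; the last joint's range is limited). The gripper opens to 85 mm and grips with 20 to 120 N. Pads are 22 mm wide; open, the fingers measure 114 mm over their backs; the gripper's body (76 mm by 85 mm) begins 54 mm behind the grasp point. The pads swing forward as they close: fully open they stand 13 mm farther back than shut.
Start: joints at [-1.479, 0.286, 1.577, -0, 1.279, -0.15], TCP at [0.162, -0.655, 0.256] pointing down, gripper open.
Joint ranges: [-2.77, 2.77], [-0.9, 2.22], [0.21, 2.48], [-1.53, 4.67], [0.24, 2.81], [-2.84, 2.84]. Speed limits (rad/s): [2.79, 2.79, 3.14, 3.14, 3.14, 3.14].

### API

Orientations are given as a unit quaternion [x, y, z, w].
In Python, from plant import ctrl gives the robot as it stands.
- The arm moves only by the tool arm_command, never from a script. Its argument "steps" is a list of rows, each an object with "hand": the opening, from 0 (shut) to 1 (fully open); "travel": the shift along the tool's x, y, z in units of 0.3 m (1.0 is 0.3 m), a list of three; "rotation": the turn, a rotation vector about the tool's x, y, z in units of 30 degrees (1.0 is 30 degrees), a list of three. A call has 1 to 20 rows; each row shifts and turns the pose as measured when the row begins, along the tool's axes as they then stand; what a row does not reach is not made up. A row lasts 1/8 s, in which the tool goes at most 62.5 mm and 10.7 degrees, less where a joint would pass 70% of its speed; a pose out of reach is approached as far as the arm can. A call with a number of a shift or a turn outside -1 to 1 is refused whole. A call with a gripper value outside its range is refused whole. The fingers move at their own pace and stop on an object; "grip_force" is the grip in N (left out, the last holds). Time passes only in rows, so rows that do not move let the fingers close. It gives the time, the measured TCP pose, the force and the opening at its end, in the units of the state.
- ctrl.get_state(): the state, without advancing time (a new reading comes with each control period).
- ctrl.read_camera(name): name is "side" or "top"; returns (picture, depth): 384x512x3 uint8, blue, green, red; 384x512 float32, m along the optical axis (not along the pixel's ray), 0 where there is no reading.
- ctrl.camera_params(name): a dict with "fx", "fy", "cx", "cy" (pixels), "extrinsics" (4x4, takes a point from camera to world coordinates). Camera axes: x right, y down, z forward; pixel columns grow to the right and rows downward; lengths in m; the calibration is good to about 2 mm. A picture is of the moment at which its call begins. camera_params takes no time and is no camera call.
- ctrl.sign_off(): hands the job in, once; it reports no verdict.
Trained networks look in the newest picture that a camera, given by its name, has taken for a name from the list of things; names that differ only in an ending like _2 or _b are one class to them, and where a whole thing is asked for, a point or a joint stands for the part that bears it (a point fixed in the world has none). Each returns a list of dicts, best first, with "score" (0 to 1); they miss things now and then, are a little off and sometimes report something else, mostly with a low value. They report only what shows in the picture. A call takes as long as a camera call.
- ctrl.masks_of(camera, thing): "region" (384x512 bool, what is visible of it) and "at" ([column, row] in pixels, amid what is visible of it).
The state is a dict: "time": time; "qpos": joint angles; "dq": joint speeds; "joint_efforts": joint torques, N m; "eef_pos": TCP position; "tcp_rot": TCP orientation; "contact_force": force on the tool from outside, world axes, zero at the start; "wrist_torque": the same for the moment, N m; "opening": opening from 0.0 (shut) to 1.0 (fully open).
Only numpy, scipy, OpenCV 4.12 (cv2) and the standard library are available. Lean on these libraries where they do the work, as an engineer would, in place of code of your own. Each camera call takes 0.05 s, during which the arm holds its last target.

### The job

The door of the small plywood drying box stands barely open, held by the slotted place in its stay bar. Lift the bar off the pin on the box's roof, swing the door wider with it, and drop the middle one of the bar's three round holes over the same pin so that the bar lies fully down and the door is held there. Feel for the pin gently, without pressing hard on it, let go of the bar, and leave the pot on the roof and the open can beside the door where they are.

Things in the scene. Friction and masses are not known exactly. Their poses are not given: they have to be found in the camera images.
- drybox: Fixed plywood drying box, 220 deep (x) x 300 wide (y) x 150 high; origin at the centre of its underside, front facing its own -x (to the robot). The flat roof is 150 above the origin; across it, at x = -22, y -130 to +20, lies a wooden rest strip, 10 wide and 14 high, on which the bar's tail may lie.
- track_mid (a point): Middle of the roof track that holds the pin, at the shoulder on which the bar lies (14 above the roof); (-65, -48, 164) in the box frame. The upright steel pin is NOT exactly here: it is clamped up to 9 mm to either side along the box's x (never sideways) and its place is not measured. Pin: 8 diameter, slightly chamfered top 12 above the shoulder.
- door_axis (a point): Point on the door's vertical hinge axis at the height of the bar's underside; in the box frame at (-118, +140, 164).
- door (a joint): Opening angle of the louvred door, rad: 0 shut, grows as its free edge swings out to the box's -x (clockwise from above; hinge at the box's left, +y); about 0.35 at the start. Shut, the door runs 280 from the hinge axis along the box's -y. Friction in the hinge (about 0.25 N m) keeps it where it is left.
- door_stud (a point): On the door's top edge, 200 from the hinge axis: centre of the stud's shoulder, 164 above the table, on which the bar's eye lies. The stud is 7 in diameter; its 17 wide head has its underside 36 above the shoulder, so the eye can be lifted up to 30 but not taken off.
- stay: The stay: a loose flat steel bar, 22 wide, 5 thick, about 0.17 kg. Origin at the eye (11 round hole round the door stud), on the underside; x to the tail, z up. Along x: slot (30 long, 11 wide) centred at 122; round holes of 10 diameter at 158, 190, 222; bar end at 242; then the handle.
- stay_eye (a point): Centre of the bar's eye, on its underside (the bar's origin).
- stay_slot (a point): Centre of the bar's slot, on its underside, 122 from the eye; the pin stands in it at the start.
- stay_hole2 (a point): Centre of the middle round hole, on the bar's underside, 190 from the eye.
- stay_grip (a point): Grip point in the upright black handle at the bar's tail, 260 from the eye and 26 above the bar's underside; axes as the bar. The handle is a flat tab, 40 long (along the bar), 10 thick, from the underside to 42 above it. Below it 14 are free down to the roof.
- pot_mid (a point): Middle of the small lidded pot, 61 wide and 70 high, on the box's roof; loose.
- open_can_mid (a point): Middle of the small open paint can, 77 wide and 69 high, on the table beside the door's free edge; loose.

How it is judged:
On the way:
1. the bar's slot is lifted clear of the pin (z of stay_slot in the frame of drybox above 0.177 m), for 0.1 s.
At the end, for the whole second after the job is handed in: The middle round hole is round the pin (its centre within 13 mm of the track's middle) with the bar lying down on the pin's shoulder and the door stud's shoulder (each within 4 mm), the door at 0.63 to 0.84 rad, and the bar released and at rest (horizontal distance between stay_hole2 and track_mid below 0.013 m and z of each of stay_hole2, stay_eye in the frame of drybox below 0.168 m and value of joint door between 0.63 and 0.84 rad and linear speed of stay below 0.02 m/s); the robot touches nothing.
It fails at once if the robot, bearing on the bar, presses or jams it against the pin, stud or box with more than 35 N (contact force between stay and drybox above 35 N and contact force between the fingers and stay above 3 N).
It fails at once if the door is flung open beyond 1.0 rad (value of joint door above 1 rad).
It fails at once if the pot is moved more than 20 mm (distance of pot_mid from where it was at the start of the episode above 0.02 m).
It fails at once if the open can is moved more than 20 mm (distance of open_can_mid from where it was at the start of the episode above 0.02 m).
It also fails if it takes over 48 s, if anything falls off the work surface, if the arm or the gripper's body presses on something with over 40 N, if the wrist force passes 120 N, or if a joint passes its speed limit or range.

## Working session

There is one attempt and no reset: what is moved stays moved. The work goes in short steps, Python scripts to look and compute and a tool call to move; the robot and the scene stay as the last step left them, time stands still between calls to the robot, and variables do not carry over. Pictures are saved under pics/ and viewed, and the job is handed in when it is done.

Besides the shell and the picture viewer there is one more tool, called after "Request:" in YAML: its name, and indented under it one key for each argument. arm_command: Moves the arm, as the interface text tells. Shifts and turns lie within -1 to 1; 1 stands for 0.3 m of shift or 30 degrees of turn. Its arguments: {"type":"object","properties":{"steps":{"type":"array","items":{"type":"object","properties":{"hand":{"type":"number"},"travel":{"type":"array","items":{"type":"number","minimum":-1,"maximum":1}},"rotation":{"type":"array","items":{"type":"number","minimum":-1,"maximum":1}}}}},"grip_force":{"type":"number"}},"required":["steps"]}

```bash
ls; mkdir -p pics; python3 - <<'E'
from plant import ctrl
import cv2,numpy as np
print(ctrl.get_state())
for n in("side","top"):
    im,d=ctrl.read_camera(n); cv2.imwrite(f"pics/{n}0.png",im); np.savez(f"pics/{n}0.npz",im=im,d=d)
    print(n,ctrl.camera_params(n))
E
```

```text
pics
{'time': 0.0, 'qpos': array([-1.47895405e+00,  2.87180981e-01,  1.57816608e+00,  1.56335466e-06,
        1.27861237e+00, -1.49989248e-01]), 'dq': array([-0.00045577, -0.00099076,  0.00041443, -0.00047367,  0.00011828,
        0.0016141 ]), 'joint_efforts': array([-9.43709529e-04, -4.05977368e+01, -2.92627305e+01, -2.04109942e-04,
        5.85088841e-03, -1.55917828e-06]), 'eef_pos': array([ 0.16163059, -0.65474815,  0.25494282]), 'tcp_rot': array([-0.08526709,  0.70277985, -0.70110702,  0.0853168 ]), 'contact_force': array([-0.4851937 ,  0.28973679, -0.2418885 ]), 'wrist_torque': array([0.00601886, 0.06197856, 0.03020954]), 'opening': 1.004513094175357}
side {'fx': 441.7028757690809, 'fy': 441.7028757690809, 'cx': 259.2444684757477, 'cy': 184.74246967458086, 'extrinsics': array([[-0.92346777, -0.10495959,  0.36904031,  0.14953145],
       [-0.38285488,  0.31498046, -0.86845233,  0.91439705],
       [-0.02508809, -0.94327663, -0.3310586 ,  0.49635807],
       [ 0.        ,  0.        ,  0.        ,  1.        ]])}
top {'fx': 384.8947473181002, 'fy': 384.8947473181002, 'cx': 265.1683415449558, 'cy': 192.85987791922528, 'extrinsics': array([[ 0.01688734, -0.98411661,  0.17671817,  0.37359245],
       [-0.99985122, -0.01600011,  0.00644446, -0.01127374],
       [-0.00351459, -0.17680071, -0.9842404 ,  1.15358752],
       [ 0.        ,  0.        ,  0.        ,  1.        ]])}
```

View pics/side0.png

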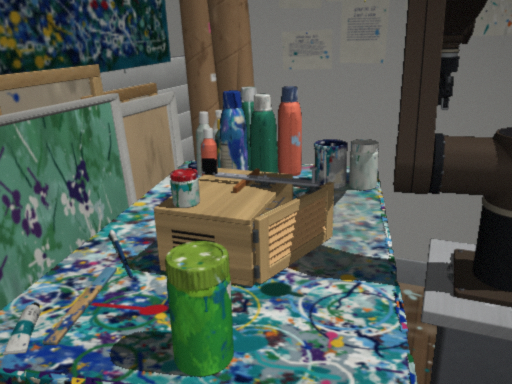

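View pics/top0.png

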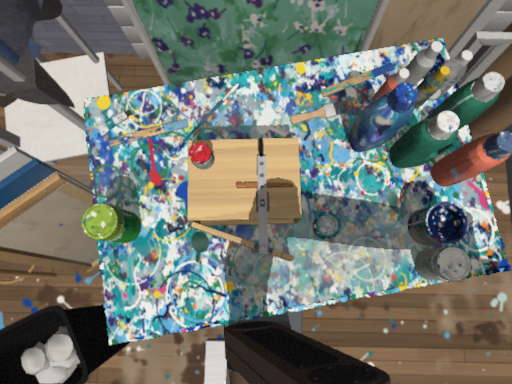

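```bash
cat > h.py <<'E'
from plant import ctrl
import cv2,numpy as np
def P(n): 
    p=ctrl.camera_params(n); return p,np.array(p['extrinsics'])
def cloud(n,d):
    p,T=P(n); v,u=np.mgrid[0:384,0:512]
    c=np.stack([(u-p['cx'])/p['fx']*d,(v-p['cy'])/p['fy']*d,d],-1)
    return c@T[:3,:3].T+T[:3,3]
def proj(n,X):
    p,T=P(n); c=(np.atleast_2d(X)-T[:3,3])@T[:3,:3]
    return np.c_[c[:,0]/c[:,2]*p['fx']+p['cx'],c[:,1]/c[:,2]*p['fy']+p['cy']]
def atz(n,uv,z):
    p,T=P(n); uv=np.atleast_2d(uv)
    r=np.c_[(uv[:,0]-p['cx'])/p['fx'],(uv[:,1]-p['cy'])/p['fy'],np.ones(len(uv))]@T[:3,:3].T
    return T[:3,3]+r*((z-T[2,3])/r[:,2])[:,None]
E
python3 - <<'E'
from h import *
im,d=[np.load('pics/top0.npz')[k] for k in('im','d')]
s=np.load('pics/side0.npz')
cv2.imwrite('pics/topz.png',cv2.resize(im[120:290,170:350],None,fx=3.5,fy=3.5,interpolation=cv2.INTER_CUBIC))
cv2.imwrite('pics/sidez.png',cv2.resize(s['im'][130:290,140:400],None,fx=3,fy=3,interpolation=cv2.INTER_CUBIC))
for cam in('top','side'):
    dd=d if cam=='top' else s['d']; X=cloud(cam,dd)
    for t in('drybox','door','stay','stay_grip','pot_mid','open_can_mid','door_stud','stay_eye','stay_hole2','track_mid'):
        r=ctrl.masks_of(cam,t)
        for q in r[:2]:
            m=q['region']&(dd>0)
            print(cam,t,round(q['score'],2),np.round(q['at']),m.sum(),np.round(np.median(X[m],0),3) if m.any() else '',np.round(np.percentile(X[m],[2,98],axis=0),3).tolist())
E
```

```text
top drybox 0.78 [246. 187.] 9192 [0.568 0.053 0.151] [[0.407, -0.092, 0.011], [0.7, 0.195, 0.165]]
top drybox 0.33 [260. 195.] 768 [0.542 0.004 0.17 ] [[0.424, -0.011, 0.15], [0.677, 0.015, 0.208]]
top door 0.75 [244. 242.] 632 [0.426 0.05  0.149] [[0.385, -0.074, 0.009], [0.468, 0.175, 0.205]]
top door 0.55 [258. 203.] 696 [0.519 0.003 0.17 ] [[0.417, -0.011, 0.166], [0.675, 0.014, 0.208]]
top stay 0.77 [261. 196.] 799 [0.547 0.003 0.17 ] [[0.418, -0.011, 0.151], [0.68, 0.016, 0.208]]
top stay_grip 0.95 [262. 206.] 846 [0.516 0.004 0.17 ] [[0.402, -0.011, 0.003], [0.679, 0.015, 0.208]]
top pot_mid 0.83 [202. 157.] 564 [0.638 0.158 0.218] [[0.615, 0.134, 0.153], [0.671, 0.187, 0.223]]
top open_can_mid 0.63 [327. 227.] 614 [ 0.479 -0.181  0.065] [[0.445, -0.216, 0.008], [0.513, -0.146, 0.073]]
top door_stud 0.64 [237. 242.] 610 [0.428 0.057 0.149] [[0.385, -0.071, 0.003], [0.468, 0.177, 0.205]]
top door_stud 0.57 [246. 188.] 9134 [0.567 0.054 0.151] [[0.409, -0.091, 0.011], [0.698, 0.195, 0.165]]
top stay_eye 0.93 [261. 196.] 787 [0.552 0.004 0.17 ] [[0.423, -0.011, 0.149], [0.675, 0.
[... 547 characters left out ...]
74.] 783 [0.58  0.01  0.169] [[0.399, -0.173, 0.127], [0.686, 0.017, 0.204]]
side pot_mid 0.98 [182. 186.] 1090 [0.629 0.182 0.191] [[0.611, -0.39, -0.0], [1.034, 0.192, 0.22]]
side door_stud 0.64 [294. 229.] 4738 [0.428 0.077 0.083] [[0.379, -0.067, 0.009], [0.465, 0.188, 0.149]]
side stay_eye 0.67 [243. 175.] 775 [0.58  0.011 0.169] [[0.399, -0.011, 0.164], [0.681, 0.018, 0.204]]
side stay_hole2 0.57 [244. 176.] 744 [0.577 0.011 0.169] [[0.403, -0.011, 0.164], [0.679, 0.018, 0.204]]
side stay_hole2 0.39 [295. 232.] 4780 [0.427 0.075 0.083] [[0.379, -0.067, 0.008], [0.465, 0.188, 0.151]]
side track_mid 0.85 [251. 221.] 12891 [0.498 0.139 0.114] [[0.383, -0.088, 0.01], [0.686, 0.207, 0.155]]
```

```bash
python3 - <<'E'
from h import *
z=np.load('pics/top0.npz');X=cloud('top',z['d'])
np.set_printoptions(linewidth=200,suppress=True)
print((X[130:260:4,180:350:6,2]*1000).astype(int))
E
```

```text
[[   0    1    3    1    6    0    0    0    2    2    3    0    0    1   -1    4    1    2    1    3   -2    0    3    2    3    0    3   -2    0]
 [   0   -1    0    1   -6    3   -1    1    0    7    0    0    1    2    2    0   -1    2   -1   -1    0   -2    0    3   -1    0    1    1   25]
 [   0    7    2    0    0    2    0    0    1   -2    0   -1  148  152  152  148  152  153  154  152    2    0    0   -1    1   -1    1    0   19]
 [   1    0  148  222  219  152  150  150  149  150  152  150  151  153  149  150  152  149  149  151    0    0    2    1    0    0   -1    0    0]
 [   2    3  222  218  220  148  152 1153  150  151  153  154  152  149  152  150  153  152  151  151   -2   -1    0    0   -2    4    4    0    0]
 [   3    3  217  219  219  219  153  153  152  153  149  150  148  153  149 1153  152  149  153  150    2    2    3    0    0    0    2    1 1153]
 [  -1    0  220  218  219  220  152  151  151  148  151  149  153  154  149  148  149  148  150  152    0   -6    5    3    0    3    3   -1    0]
 [   0    2  217  219  217  206  152  152  148  149  148  149  1
[... 3084 characters left out ...]
2    0   -2  146  147  152    0  169   -2    0    0   -2    2    3    2    0   -1    1    0    0    1    0]
 [   2    0   -2    3    0    1    0    0    0   -4    0   -1  146  152  208   -3    2    0    1    0   -2    3    0    3    0    0    0    0   -3]
 [   1   -2   -1    1    0    2    1    2    1    0    1    0    1    0  207  150  150    1   -2    4    0   -1   -4    0    0    0   -1    4    0]
 [   0    1    7    0   -3    1    2    0   -3    0    1    0    1    0    0    8  152  146  150    2    0    1    0    0    0   -3    1   -1   -1]
 [   0   -1   -2    3    1    0   -4    1    0    0   -3    3    2    0   -2    0    1   25  148   -2    3    2    2    1    0    0    0    3   -4]]
```

View pics/topz.png

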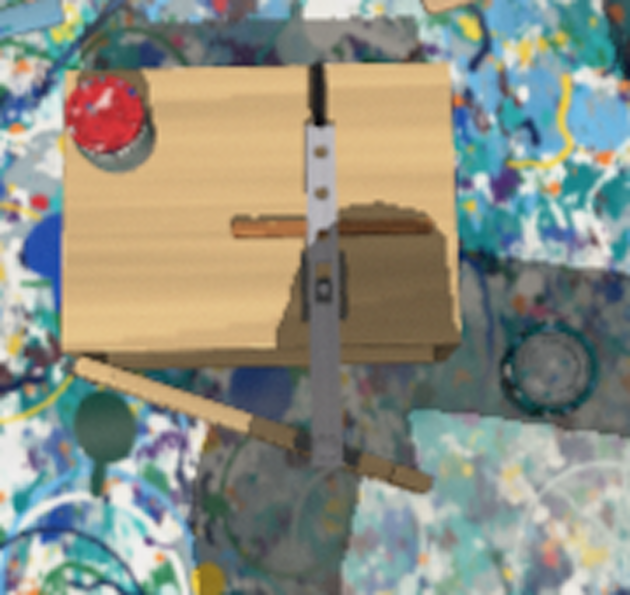

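View pics/sidez.png

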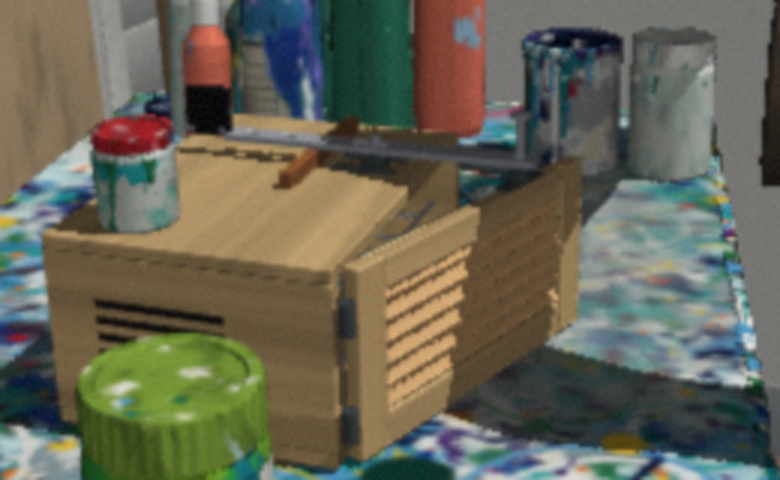

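```bash
python3 - <<'E'
from h import *
z=np.load('pics/top0.npz');d=z['d'];X=cloud('top',d); 
m=(abs(X[...,2]-.151)<.006)&(X[...,0]>.40)&(X[...,0]<.75)
m=cv2.morphologyEx(m.astype(np.uint8),cv2.MORPH_CLOSE,np.ones((5,5)))
m=cv2.morphologyEx(m,cv2.MORPH_OPEN,np.ones((13,13)))
p=X[(m>0)&(abs(X[...,2]-.151)<.006)]
print('roof z',np.median(p[:,2]))
# fit rectangle: edges by min area + refinement
r=cv2.minAreaRect((p[:,:2]*1000).astype(np.float32));print(r,cv2.boxPoints(r))
# edges robust: for theta choose, get percentiles
for th in np.radians(np.arange(-4,4.1,1)):
    R=np.array([[np.cos(th),np.sin(th)],[-np.sin(th),np.cos(th)]]);q=p[:,:2]@R.T
    print(round(np.degrees(th),1),np.round(np.percentile(q,[.3,1,99,99.7],axis=0)*1000,1).tolist())
# stay
s=(X[...,2]>.160)&(X[...,2]<.178)&(X[...,0]>.43)&(X[...,0]<.655)&(abs(X[...,1]-.003)<.02)
b=X[s];  
f=np.polyfit(b[:,0],b[:,1],1);print('bar line',f)
hd=(X[...,2]>.185)&(X[...,0]>.62)&(abs(X[...,1]-.01)<.03);print('handle',X[hd].mean(0),X[hd].min(0),X[hd].max(0))
st=(X[...,2]>.185)&(X[...,0]<.45)&(abs(X[...,1])<.03)&(X[...,2]<.22)&(X[...,0]>.37);print('stud',X[st].mean(0),X[st].min(0),X[st].max(0))
c=(X[...,2]>.055)&(X[...,2]<.08)&(abs(X[...,0]-.48)<.05)&(abs(X[...,1]+.18)<.05);print('can',X[c].min(0),X[c].max(0))
E
```

```text
roof z 0.15112443998704228
((594.3790893554688, 52.71299743652344), (220.4385528564453, 299.8240051269531), 2.530104637145996) [[ 477.64954  197.61331]
 [ 490.885   -101.91843]
 [ 711.10864  -92.18732]
 [ 697.87317  207.34442]]
-4.0 [[469.3, -61.2], [473.9, -56.2], [702.3, 235.2], [707.0, 240.3]]
-3.0 [[472.8, -70.2], [476.7, -65.8], [702.6, 225.7], [706.7, 230.2]]
-2.0 [[476.3, -79.1], [479.5, -75.3], [702.7, 216.0], [706.4, 220.3]]
-1.0 [[479.1, -88.0], [482.2, -84.8], [702.6, 206.3], [705.8, 210.3]]
0.0 [[481.7, -97.0], [484.6, -94.3], [702.5, 196.9], [705.3, 200.1]]
1.0 [[484.1, -107.0], [486.6, -105.0], [702.3, 187.3], [704.7, 190.2]]
2.0 [[486.1, -117.1], [487.5, -115.1], [702.5, 177.5], [704.4, 180.4]]
3.0 [[486.7, -127.4], [488.1, -125.3], [702.4, 167.9], [704.7, 170.6]]
4.0 [[485.7, -138.5], [488.1, -135.9], [702.4, 158.3], [705.5, 161.1]]
bar line [ 0.03900586 -0.0183684 ]
handle [0.66638531 0.0078489  0.20466179] [0.64890666 0.00232118 0.18567016] [0.68722188 0.01320666 0.21186252]
stud [ 0.4095147  -0.00203295  0.20461734] [ 0.40221162 -0.00939997  0.19962692] [0.41685215 0.00532484 0.20939806]
can [ 0.44254089 -0.21945456  0.05743652] [ 0.51917577 -0.14409732  0.07540194]
```

```bash
cat >> h.py <<'E'
from scipy.spatial.transform import Rotation as Ro
c0=np.array([.5944,.0527]); by=np.radians(2.53)
def b2w(x,y): return c0+np.array([[np.cos(by),-np.sin(by)],[np.sin(by),np.cos(by)]])@np.array([x,y])
def ori(psi,s): # psi bar yaw world rad, s=+-1
    z=s*np.array([-np.sin(psi),np.cos(psi),0]);y=np.array([0,0,-1.]);return Ro.from_matrix(np.c_[np.cross(y,z),y,z])
def cur():
    s=ctrl.get_state();return np.array(s['eef_pos']),Ro.from_quat(s['tcp_rot'])
def plan(p,R,p2,R2,n):
    rv=(R.inv()*R2).as_rotvec();out=[]
    for k in range(n):
        Ra=R*Ro.from_rotvec(rv*k/n)
        out.append((np.round(Ra.inv().apply((p2-p)/n)/.3,4).tolist(),np.round(rv/n/np.radians(30),4).tolist()))
    return out
E
python3 - <<'E'
from h import *
p,R=cur();print(R.as_matrix().round(3))
for s in(1,-1): print(s,np.degrees((R.inv()*ori(np.radians(2.3),s)).as_rotvec()))
z=np.load('pics/top0.npz');im=z['im'];X=cloud('top',z['d'])
for x in np.arange(.1,1,.1):
    print(round(x,1),[int(1000*max(X[(abs(X[...,0]-x)<.05)&(abs(X[...,1]-y)<.05)&(X[...,2]<.9)][:,2],default=0)) for y in np.arange(-.7,.31,.1)])
s=np.load('pics/side0.npz')['im']
E=np.array
pts=[[*b2w(-.065+dx,-.048),.176] for dx in(-.009,0,.009)]
print(proj('top',pts).round(1).tolist(),proj('side',pts).round(1).tolist())
cv2.imwrite('pics/pin.png',np.hstack([cv2.resize(im[180:220,240:285],(450,400),interpolation=cv2.INTER_CUBIC)]))
cv2.imwrite('pics/pin2.png',cv2.resize(s[165:200,220:300],(800,350),interpolation=cv2.INTER_CUBIC))
E
```

```text
[[-0.971  0.     0.239]
 [-0.239 -0.    -0.971]
 [ 0.    -1.     0.   ]]
1 [ 3.46756345e-04 -1.68446164e+02  3.34603124e-03]
-1 [-2.26853939e-03  1.15538358e+01  2.35093569e-04]
0.1 [-756, -763, -764, -764, -766, -666, -476, 298, 287, 5, -772]
0.2 [-764, -764, -764, -764, -765, 692, 707, 675, 353, 6, 8]
0.3 [-5, 5, 155, 8, 10, 7, 9, 7, 7, 6, 6]
0.4 [8, 7, 155, 152, 8, 74, 153, 209, 153, 7, 8]
0.5 [8, 6, 147, 145, 7, 75, 155, 180, 157, 156, 9]
0.6 [7, 314, 313, 7, 7, 10, 169, 206, 224, 224, 7]
0.7 [8, 315, 315, 304, 326, 8, 156, 211, 223, 224, 12]
0.8 [0, 311, 313, 324, 326, 22, 18, 7, 8, 15, 14]
0.9 [0, 171, 233, 234, 149, 19, 9, 8, 18, 13, 8]
[[262.5, 203.0], [262.4, 199.5], [262.3, 196.1]] [[264.8, 174.3], [261.2, 174.0], [257.6, 173.7]]
```

View pics/pin.png

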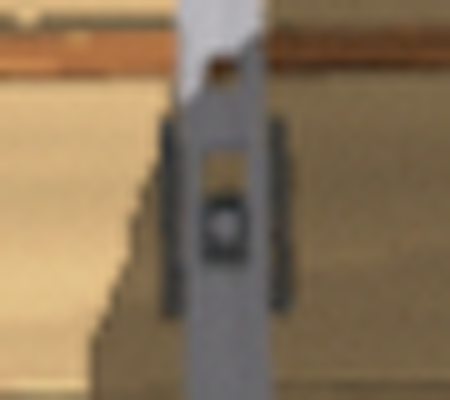

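View pics/pin2.png

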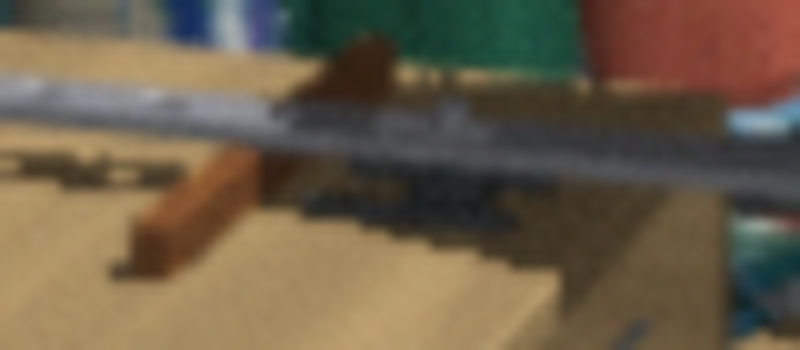

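```bash
python3 - <<'E'
from h import *
p,R=cur()
for r in plan(p,R,np.array([.6685,.008,.32]),ori(np.radians(2.3),-1),16): print(r)
E
```

```text
([-0.1356, -0.0133, -0.1089], [-0.0, 0.0241, 0.0])
([-0.1342, -0.0133, -0.1106], [-0.0, 0.0241, 0.0])
([-0.1328, -0.0133, -0.1123], [-0.0, 0.0241, 0.0])
([-0.1314, -0.0133, -0.1139], [-0.0, 0.0241, 0.0])
([-0.13, -0.0133, -0.1156], [-0.0, 0.0241, 0.0])
([-0.1285, -0.0133, -0.1172], [-0.0, 0.0241, 0.0])
([-0.127, -0.0133, -0.1188], [-0.0, 0.0241, 0.0])
([-0.1255, -0.0133, -0.1204], [-0.0, 0.0241, 0.0])
([-0.124, -0.0133, -0.122], [-0.0, 0.0241, 0.0])
([-0.1224, -0.0133, -0.1235], [-0.0, 0.0241, 0.0])
([-0.1208, -0.0133, -0.1251], [-0.0, 0.0241, 0.0])
([-0.1193, -0.0133, -0.1266], [-0.0, 0.0241, 0.0])
([-0.1177, -0.0133, -0.1281], [-0.0, 0.0241, 0.0])
([-0.116, -0.0133, -0.1296], [-0.0, 0.0241, 0.0])
([-0.1144, -0.0133, -0.131], [-0.0, 0.0241, 0.0])
([-0.1127, -0.0133, -0.1324], [-0.0, 0.0241, 0.0])
```

Request:
arm_command:
  steps:
    - {"hand": 1,"travel": [0,-0.2,0],"rotation": [0,0,0]}
    - {"hand": 1,"travel": [-0.136,-0.013,-0.109],"rotation": [0,0.024,0]}
    - {"hand": 1,"travel": [-0.134,0,-0.111],"rotation": [0,0.024,0]}
    - {"hand": 1,"travel": [-0.133,0,-0.112],"rotation": [0,0.024,0]}
    - {"hand": 1,"travel": [-0.131,0,-0.114],"rotation": [0,0.024,0]}
    - {"hand": 1,"travel": [-0.13,0,-0.116],"rotation": [0,0.024,0]}
    - {"hand": 1,"travel": [-0.128,0,-0.117],"rotation": [0,0.024,0]}
    - {"hand": 1,"travel": [-0.127,0,-0.119],"rotation": [0,0.024,0]}
    - {"hand": 1,"travel": [-0.125,0,-0.12],"rotation": [0,0.024,0]}
    - {"hand": 1,"travel": [-0.124,0,-0.122],"rotation": [0,0.024,0]}
    - {"hand": 1,"travel": [-0.122,0,-0.123],"rotation": [0,0.024,0]}
    - {"hand": 1,"travel": [-0.121,0,-0.125],"rotation": [0,0.024,0]}
    - {"hand": 1,"travel": [-0.119,0,-0.127],"rotation": [0,0.024,0]}
    - {"hand": 1,"travel": [-0.118,0,-0.128],"rotation": [0,0.024,0]}
    - {"hand": 1,"travel": [-0.116,0,-0.13],"rotation": [0,0.024,0]}
    - {"hand": 1,"travel": [-0.05,0,-0.06],"rotation": [0,0.024,0]}

```text
time: 3.1
eef_pos: [0.6343, -0.0404, 0.3253]
tcp_rot: [0.012, -0.705, 0.709, -0.018]
contact_force: [0.3, -1.2, -0.2]
opening: 1.001
```

```bash
python3 - <<'E'
from h import *
p,R=cur();print(p,ctrl.get_state()['time'])
for r in plan(p,R,np.array([.6685,.008,.30]),ori(np.radians(2.3),-1),4): print(r)
E
```

```text
[ 0.63426257 -0.04038239  0.32531716] 3.1
([-0.03, 0.0211, -0.0392], [-0.0029, 0.0008, -0.0039])
([-0.03, 0.0211, -0.0392], [-0.0029, 0.0008, -0.0039])
([-0.0301, 0.0211, -0.0392], [-0.0029, 0.0008, -0.0039])
([-0.0301, 0.0211, -0.0392], [-0.0029, 0.0008, -0.0039])
```

Request:
arm_command:
  steps:
    - {"hand": 0.5,"travel": [-0.04,0.028,-0.052],"rotation": [-0.004,0.001,-0.005]}
    - {"hand": 0.5,"travel": [-0.04,0.028,-0.052],"rotation": [-0.004,0.001,-0.005]}
    - {"hand": 0.5,"travel": [-0.04,0.028,-0.052],"rotation": [-0.004,0.001,-0.005]}
    - {"hand": 0.5,"travel": [0,0,0],"rotation": [0,0,0]}

```text
time: 3.6
eef_pos: [0.6701, 0.011, 0.297]
tcp_rot: [-0.016, 0.707, -0.707, 0.014]
contact_force: [-0.0, 0.6, -0.0]
opening: 0.5
```

```bash
python3 - <<'E'
from h import *
p,R=cur();s=ctrl.get_state();print(p,s['time'],s['opening'],s['contact_force'])
for r in plan(p,R,np.array([.6685,.008,.197]),ori(np.radians(2.3),-1),4): print(r)
E
```

```text
[0.67010942 0.01099774 0.29697002] 3.6 0.49994614630041107 [-0.00986992  0.59331653 -0.01913798]
([0.0012, 0.0833, 0.0025], [0.0003, 0.0007, 0.0012])
([0.0013, 0.0833, 0.0025], [0.0003, 0.0007, 0.0012])
([0.0013, 0.0833, 0.0025], [0.0003, 0.0007, 0.0012])
([0.0014, 0.0833, 0.0025], [0.0003, 0.0007, 0.0012])
```

Request:
arm_command:
  steps:
    - {"hand": 0.5,"travel": [0.005,0.083,0.01],"rotation": [0,0.001,0.002]}
    - {"hand": 0.5,"travel": [0,0.083,0],"rotation": [0,0,0]}
    - {"hand": 0.5,"travel": [0,0.083,0],"rotation": [0,0,0]}
    - {"hand": 0.5,"travel": [0,0.07,0],"rotation": [0,0,0]}
    - {"hand": 0.5,"travel": [0,0,0],"rotation": [0,0,0]}

```text
time: 4.22
eef_pos: [0.6688, 0.0045, 0.2001]
tcp_rot: [0.013, -0.706, 0.708, -0.014]
contact_force: [-0.3, 0.8, -0.5]
opening: 0.502
```

```bash
python3 - <<'E'
from h import *
p,R=cur();s=ctrl.get_state();print(p,s['time'],s['opening'],s['contact_force'])
for r in plan(p,R,np.array([.6685,.008,.1965]),ori(np.radians(2.3),-1),1): print(r)
for n in("side","top"):
    im,d=ctrl.read_camera(n); X=cloud(n,d)
    cv2.imwrite(f"pics/{n}1.png",cv2.resize(im[130:290,150:400] if n=='side' else im[110:270,170:350],None,fx=3,fy=3,interpolation=cv2.INTER_CUBIC))
E
```

```text
[0.66875808 0.0045356  0.20006297] 4.225 0.5019164558202691 [-0.3382421   0.79858439 -0.5333956 ]
([0.0004, 0.0119, -0.0116], [-0.0033, -0.004, -0.0006])
```

View pics/side1.png

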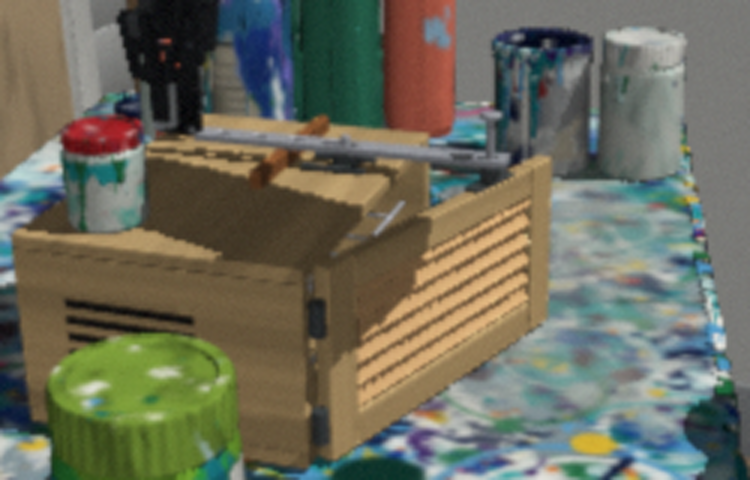

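View pics/top1.png

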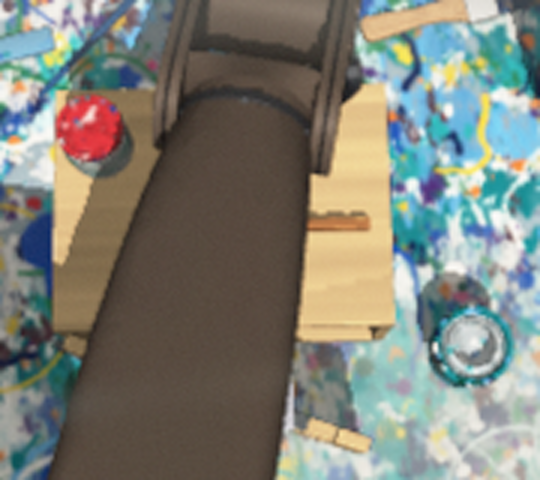

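Request:
arm_command:
  steps:
    - {"hand": 0.5,"travel": [0,0.011,-0.0115],"rotation": [-0.003,-0.003,0]}
    - {"hand": 0.25,"travel": [0,0,0],"rotation": [0,0,0]}
    - {"hand": 0.25,"travel": [0,0,0],"rotation": [0,0,0]}

```text
time: 4.7
eef_pos: [0.6717, 0.0081, 0.2032]
tcp_rot: [0.01, -0.706, 0.708, -0.018]
contact_force: [0.0, 0.1, -0.3]
opening: 0.251
```

```bash
python3 - <<'E'
from h import *
p,R=cur();s=ctrl.get_state();print(p,s['time'],s['opening'],s['contact_force'])
for r in plan(p,R,np.array([.6685,.0078,.1965]),ori(np.radians(2.3),-1),1): print(r)
E
```

```text
[0.67173654 0.00808641 0.20320638] 4.7 0.2513675167225261 [ 0.02954502  0.05472053 -0.26561976]
([0.0111, 0.0222, 0.0005], [-0.0037, 0.0, -0.021])
```

Request:
arm_command:
  steps:
    - {"hand": 0.25,"travel": [0,0,0],"rotation": [0,0,0]}

```text
time: 4.82
eef_pos: [0.6719, 0.0081, 0.2036]
tcp_rot: [0.01, -0.706, 0.708, -0.018]
contact_force: [-0.8, 0.5, -0.4]
opening: 0.25
```

Request:
arm_command:
  steps:
    - {"hand": 0.25,"travel": [0,0,0],"rotation": [0,0,0]}

```text
time: 4.95
eef_pos: [0.672, 0.0082, 0.2038]
tcp_rot: [0.01, -0.706, 0.708, -0.019]
contact_force: [0.4, -0.1, -0.1]
opening: 0.254
```

Request:
arm_command:
  steps:
    - {"hand": 0.25,"travel": [0,0,0],"rotation": [0,0,0]}

```text
time: 5.08
eef_pos: [0.672, 0.0082, 0.2039]
tcp_rot: [0.01, -0.706, 0.708, -0.019]
contact_force: [0.4, -0.0, 0.5]
opening: 0.249
```

Request:
arm_command:
  steps:
    - {"hand": 0.25,"travel": [0.005,0.02,0],"rotation": [0,0,0]}

```text
time: 5.2
eef_pos: [0.6709, 0.008, 0.1983]
tcp_rot: [0.009, -0.706, 0.708, -0.019]
contact_force: [-0.1, 0.7, -0.8]
opening: 0.249
```

Request:
arm_command:
  steps:
    - {"hand": 0.25,"travel": [0,0,0],"rotation": [0,0,0]}

```text
time: 5.32
eef_pos: [0.6702, 0.0081, 0.1971]
tcp_rot: [0.01, -0.706, 0.708, -0.018]
contact_force: [0.9, 0.3, -0.0]
opening: 0.251
```

Request:
arm_command:
  steps:
    - {"hand": 0.25,"travel": [0.003,0.001,0],"rotation": [-0.003,0,-0.02]}
    - {"hand": 0.25,"travel": [0,0,0],"rotation": [0,0,0]}
    - {"hand": 0,"travel": [0,0,0],"rotation": [0,0,0]}
    - {"hand": 0,"travel": [0,0,0],"rotation": [0,0,0]}
    - {"hand": 0,"travel": [0,0,0],"rotation": [0,0,0]}
  grip_force: 70

```text
time: 5.95
eef_pos: [0.6692, 0.0081, 0.1968]
tcp_rot: [0.014, -0.707, 0.707, -0.014]
contact_force: [0.6, 0.3, -0.2]
opening: 0.109
```

```bash
python3 - <<'E'
from h import *
p,R=cur();s=ctrl.get_state();print(p,s['time'],s['opening'],s['contact_force'],s['wrist_torque'])
print((R.inv()*ori(np.radians(2.3),-1)).as_rotvec(degrees=True))
E
```

```text
[0.66924736 0.00808188 0.19675431] 5.95 0.10937987036767591 [ 0.64069973  0.343097   -0.22720362] [-0.01359026  0.01451661 -0.00762071]
[-0.00723002 -0.00604771  0.00683684]
```

Request:
arm_command:
  steps:
    - {"hand": 0,"travel": [-0.007,0,0],"rotation": [0,0,0]}
    - {"hand": 0,"travel": [-0.004,0,0],"rotation": [0,0,0]}

```text
time: 6.2
eef_pos: [0.6718, 0.0082, 0.1964]
tcp_rot: [0.015, -0.707, 0.707, -0.013]
contact_force: [-3.0, 0.3, 0.8]
opening: 0.108
```

Request:
arm_command:
  steps:
    - {"hand": 0,"travel": [-0.004,0,0],"rotation": [0,0,0]}

```text
time: 6.32
eef_pos: [0.6725, 0.0083, 0.1962]
tcp_rot: [0.016, -0.707, 0.707, -0.012]
contact_force: [-3.8, 0.2, 0.8]
opening: 0.105
```

Request:
arm_command:
  steps:
    - {"hand": 0,"travel": [-0.004,0,0],"rotation": [0,0,0]}

```text
time: 6.45
eef_pos: [0.6734, 0.0083, 0.1961]
tcp_rot: [0.017, -0.707, 0.707, -0.012]
contact_force: [-3.1, 0.3, 1.2]
opening: 0.108
```

Request:
arm_command:
  steps:
    - {"hand": 0,"travel": [-0.005,0,0],"rotation": [0,0,0]}

```text
time: 6.58
eef_pos: [0.6747, 0.0083, 0.196]
tcp_rot: [0.017, -0.707, 0.707, -0.012]
contact_force: [-2.9, -0.5, 1.2]
opening: 0.105
```

Request:
arm_command:
  steps:
    - {"hand": 0,"travel": [-0.005,0,0],"rotation": [0,0,0]}

```text
time: 6.7
eef_pos: [0.6755, 0.0082, 0.1956]
tcp_rot: [0.018, -0.707, 0.707, -0.011]
contact_force: [-6.5, -1.0, 1.8]
opening: 0.104
```

Request:
arm_command:
  steps:
    - {"hand": 0,"travel": [-0.005,0,0],"rotation": [0,0,0]}

```text
time: 6.82
eef_pos: [0.6757, 0.0083, 0.195]
tcp_rot: [0.02, -0.707, 0.707, -0.009]
contact_force: [-8.0, -1.1, 1.7]
opening: 0.105
```

Request:
arm_command:
  steps:
    - {"hand": 0,"travel": [-0.005,0,0],"rotation": [0,0,0]}

```text
time: 6.95
eef_pos: [0.6758, 0.0083, 0.1945]
tcp_rot: [0.022, -0.707, 0.707, -0.007]
contact_force: [-6.8, -0.1, 2.5]
opening: 0.11
```

```bash
cat >> h.py <<'E'
pin=np.array([.5263,.0020]); ax=b2w(-.118,.140); L=.260
from scipy.optimize import brentq
def stud(f): return b2w(-.118-.2*np.sin(f),.140-.2*np.cos(f))
f_end=brentq(lambda f:np.hypot(*(stud(f)-pin))-.190,.5,1.0)
d_=pin-stud(f_end); psi_end=np.arctan2(d_[1],d_[0])
def tcp_of(f,psi): return stud(f)+L*np.array([np.cos(psi),np.sin(psi)])
E
python3 - <<'E'
from h import *
print(f_end,np.degrees(psi_end),tcp_of(f_end,psi_end), pin+.07*np.array([np.cos(psi_end),np.sin(psi_end)]))
p,R=cur();print(p, (R.inv()*ori(np.radians(2.3),-1)).as_rotvec(degrees=True))
for r in plan(p,R,np.array([.6725,.0083,.1968]),ori(np.radians(2.3),-1),1): print(r)
E
```

```text
0.7579193409204003 -10.361766274782871 [ 0.59515842 -0.01059039] [ 0.59515842 -0.01059039]
[0.67581215 0.00825642 0.19446906] [-0.01385847  0.08833759  1.17913303]
([0.0112, -0.0075, -0.0006], [-0.0005, 0.0029, 0.0393])
```

Request:
arm_command:
  steps:
    - {"hand": 0,"travel": [0.011,-0.007,0],"rotation": [0,0.003,0.039]}
    - {"hand": 0,"travel": [0,0,0],"rotation": [0,0,0]}

```text
time: 7.2
eef_pos: [0.6743, 0.008, 0.1978]
tcp_rot: [0.011, -0.707, 0.707, -0.016]
contact_force: [-0.9, 0.3, -0.5]
opening: 0.103
```

```bash
python3 - <<'E'
from h import *
p,R=cur();print(p,ctrl.get_state()['contact_force'])
for r in plan(p,R,np.array([.6725,.0083,.2140]),ori(np.radians(2.3),-1),4): print(r)
E
```

```text
[0.67426852 0.00803848 0.19781254] [-0.94915423  0.27877704 -0.45568109]
([0.0014, -0.0135, -0.0003], [-0.0002, -0.0004, -0.0034])
([0.0014, -0.0135, -0.0003], [-0.0002, -0.0004, -0.0034])
([0.0014, -0.0135, -0.0003], [-0.0002, -0.0004, -0.0034])
([0.0014, -0.0135, -0.0003], [-0.0002, -0.0004, -0.0034])
```

Request:
arm_command:
  steps:
    - {"hand": 0,"travel": [0.003,-0.013,0],"rotation": [0,0,-0.005]}
    - {"hand": 0,"travel": [0.002,-0.013,0],"rotation": [0,0,-0.004]}
    - {"hand": 0,"travel": [0,-0.013,0],"rotation": [0,0,-0.004]}
    - {"hand": 0,"travel": [0,-0.013,0],"rotation": [0,0,0]}
    - {"hand": 0,"travel": [0,0,0],"rotation": [0,0,0]}

```text
time: 7.82
eef_pos: [0.6737, 0.0082, 0.2141]
tcp_rot: [0.012, -0.707, 0.707, -0.015]
contact_force: [-0.6, 0.3, -1.3]
opening: 0.104
```

```bash
python3 - <<'E'
from h import *
p,R=cur();s=ctrl.get_state();print(p,s['contact_force'],s['wrist_torque'],(R.inv()*ori(np.radians(2.3),-1)).as_rotvec(degrees=True))
im,d=ctrl.read_camera('side')
cv2.imwrite(f"pics/side2.png",cv2.resize(im[130:290,150:400],None,fx=3,fy=3,interpolation=cv2.INTER_CUBIC))
E
```

```text
[0.67372685 0.00817266 0.21408088] [-0.5750947   0.29051955 -1.33628148] [ 0.03917821 -0.19645029 -0.02783624] [-0.00662614 -0.08377602 -0.24751926]
```

View pics/side2.png

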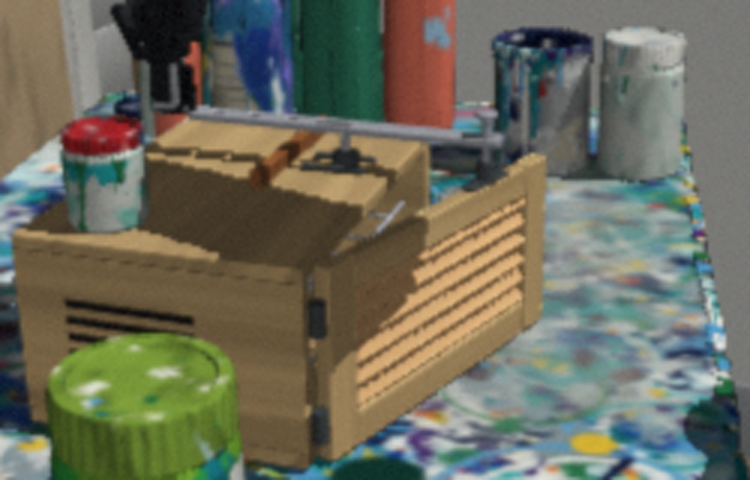

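```bash
cat >> h.py <<'E'
def path(f0,psi0,f1,psi1,n,z,frac0=0.):
    out=[];W=[(f0+(f1-f0)*k/n,psi0+(psi1-psi0)*k/n) for k in range(n+1)]
    for (a,b),(c,d) in zip(W[:-1],W[1:]):
        Ra,Rb=ori(b,-1),ori(d,-1)
        dp=np.r_[tcp_of(c,d)-tcp_of(a,b),0]
        out.append((np.round(Ra.inv().apply(dp)/.3,4).tolist(),np.round((Ra.inv()*Rb).as_rotvec()/np.radians(30),4).tolist()))
    return out,W
E
python3 - <<'E'
from h import *
p,R=cur()
f0=brentq(lambda f:tcp_of(f,np.radians(2.3))[0]-p[0],.2,.6)
print(f0,tcp_of(f0,np.radians(2.3)),p)
o,W=path(f0,np.radians(2.3),f_end,psi_end,14,0)
for r in o:print(r)
E
```

```text
0.33072298760665725 [0.6735936  0.00594496] [0.6735936  0.00819791 0.21377882]
([0.0193, 0.0, 0.0069], [0.0, 0.0301, 0.0])
([0.0192, -0.0, 0.0066], [0.0, 0.0301, 0.0])
([0.0191, -0.0, 0.0063], [0.0, 0.0301, 0.0])
([0.019, 0.0, 0.006], [0.0, 0.0301, 0.0])
([0.0188, 0.0, 0.0057], [0.0, 0.0301, 0.0])
([0.0187, -0.0, 0.0055], [0.0, 0.0301, 0.0])
([0.0186, -0.0, 0.0052], [0.0, 0.0301, 0.0])
([0.0185, -0.0, 0.0049], [0.0, 0.0301, 0.0])
([0.0183, -0.0, 0.0047], [0.0, 0.0301, 0.0])
([0.0182, 0.0, 0.0044], [0.0, 0.0301, 0.0])
([0.0181, 0.0, 0.0041], [0.0, 0.0301, 0.0])
([0.0179, -0.0, 0.0039], [0.0, 0.0301, 0.0])
([0.0178, 0.0, 0.0036], [0.0, 0.0301, 0.0])
([0.0176, 0.0, 0.0033], [0.0, 0.0301, 0.0])
```

Request:
arm_command:
  steps:
    - {"hand": 0,"travel": [0.019,0,0.007],"rotation": [0,0.03,-0.003]}
    - {"hand": 0,"travel": [0.019,0,0.007],"rotation": [0,0.03,0]}
    - {"hand": 0,"travel": [0.019,0,0.006],"rotation": [0,0.03,0]}
    - {"hand": 0,"travel": [0.019,0,0.006],"rotation": [0,0.03,0]}
    - {"hand": 0,"travel": [0.019,0,0.006],"rotation": [0,0.03,0]}
    - {"hand": 0,"travel": [0.019,0,0.006],"rotation": [0,0.03,0]}

```text
time: 8.62
eef_pos: [0.638, -0.0045, 0.2139]
tcp_rot: [-0.024, -0.706, 0.707, 0.02]
contact_force: [1.2, 0.6, -1.6]
opening: 0.109
```

```bash
cat > nxt.py <<'E'
from h import *
import sys
n=int(sys.argv[1]);z=float(sys.argv[2])
p,R=cur();s=ctrl.get_state();M=R.as_matrix()
psi=np.arctan2(-M[1,0],-M[0,0])
e=p[:2]-L*np.array([np.cos(psi),np.sin(psi)])
h2=p[:2]-.07*np.array([np.cos(psi),np.sin(psi)])
a=e-ax; f=np.arctan2(-a[0],-a[1])+by  # door angle from eye
print('t',s['time'],'p',p.round(4),'psi',np.degrees(psi).round(2),'F',s['contact_force'].round(1),'T',s['wrist_torque'].round(2),'eyeR',np.hypot(*a).round(4),'f~',f.round(3),'hole2-pin',(h2-pin).round(4))
print('tilt err deg',(R.inv()*ori(psi,-1)).as_rotvec(degrees=True).round(2))
fr=np.linspace(0,1,n+1)[1:]
f0=f
pp,RR=p,R
for k in fr:
    ff=f0+(f_end-f0)*k;ps=psi+(psi_end-psi)*k
    # blend off the radial error
    base=tcp_of(ff,ps)+(p[:2]-tcp_of(f0,psi))*(1-k)
    p2=np.r_[base,p[2]+(z-p[2])*k];R2=ori(ps,-1)
    print(np.round(RR.inv().apply(p2-pp)/.3,4).tolist(),np.round((RR.inv()*R2).as_rotvec()/np.radians(30),4).tolist())
    pp,RR=p2,R2
E
python3 nxt.py 8 .213
```

```text
t 8.625 p [ 0.638  -0.0045  0.2139] psi -3.5 F [ 1.2  0.6 -1.6] T [-0.13 -0.37  0.17] eyeR 0.1986 f~ 0.525 hole2-pin [ 0.0418 -0.0023]
tilt err deg [-0.07 -0.   -0.32]
[0.0179, 0.0003, 0.0054] [-0.0023, 0.0286, -0.0105]
[0.0178, 0.0004, 0.0051] [0.0, 0.0286, 0.0]
[0.0177, 0.0004, 0.0049] [0.0, 0.0286, 0.0]
[0.0176, 0.0004, 0.0046] [0.0, 0.0286, 0.0]
[0.0174, 0.0004, 0.0044] [0.0, 0.0286, 0.0]
[0.0173, 0.0004, 0.0042] [0.0, 0.0286, 0.0]
[0.0171, 0.0004, 0.0039] [0.0, 0.0286, 0.0]
[0.017, 0.0004, 0.0037] [0.0, 0.0286, 0.0]
```

Request:
arm_command:
  steps:
    - {"hand": 0,"travel": [0.018,0,0.005],"rotation": [-0.002,0.029,-0.008]}
    - {"hand": 0,"travel": [0.018,0,0.005],"rotation": [0,0.029,0]}
    - {"hand": 0,"travel": [0.018,0,0.005],"rotation": [0,0.029,0]}
    - {"hand": 0,"travel": [0.018,0,0.005],"rotation": [0,0.029,0]}
    - {"hand": 0,"travel": [0.017,0,0.004],"rotation": [0,0.029,0]}
    - {"hand": 0,"travel": [0.015,0,0.004],"rotation": [0,0.027,0]}

```text
time: 9.38
eef_pos: [0.6039, -0.0102, 0.2137]
tcp_rot: [-0.056, -0.705, 0.705, 0.055]
contact_force: [0.4, -0.9, -2.4]
opening: 0.107
```

```bash
python3 nxt.py 3 .213
```

```text
t 9.375 p [ 0.6039 -0.0102  0.2137] psi -9.02 F [ 0.4 -0.9 -2.4] T [-0.19 -0.51  0.13] eyeR 0.1995 f~ 0.71 hole2-pin [ 0.0084 -0.0013]
tilt err deg [-0.01 -0.   -0.11]
[0.0095, 0.0008, 0.002] [-0.0004, 0.0149, -0.0036]
[0.0095, 0.0008, 0.002] [0.0, 0.0149, 0.0]
[0.0094, 0.0008, 0.0019] [0.0, 0.0149, 0.0]
```

Request:
arm_command:
  steps:
    - {"hand": 0,"travel": [0.0095,0,0.002],"rotation": [0,0.015,-0.003]}
    - {"hand": 0,"travel": [0.0095,0,0.002],"rotation": [0,0.015,0]}
    - {"hand": 0,"travel": [0.007,0,0.0015],"rotation": [0,0.012,0]}
    - {"hand": 0,"travel": [0,0,0],"rotation": [0,0,0]}

```text
time: 9.88
eef_pos: [0.595, -0.0105, 0.2137]
tcp_rot: [-0.064, -0.704, 0.704, 0.064]
contact_force: [0.0, -0.8, -1.8]
opening: 0.11
```

```bash
python3 nxt.py 1 .213;  python3 - <<'E'
from h import *
for n in("side","top"):
    im,d=ctrl.read_camera(n); np.savez(f"pics/{n}3.npz",im=im,d=d)
    cv2.imwrite(f"pics/{n}3.png",cv2.resize(im[130:290,150:400] if n=='side' else im[110:270,170:350],None,fx=3,fy=3,interpolation=cv2.INTER_CUBIC))
E
```

```text
t 9.875 p [ 0.595  -0.0105  0.2137] psi -10.4 F [ 0.  -0.8 -1.8] T [-0.13 -0.36  0.06] eyeR 0.1999 f~ 0.759 hole2-pin [-0.0001  0.0001]
tilt err deg [-0.  0.  0.]
[-0.0004, 0.0022, 0.0001] [-0.0001, -0.0011, 0.0001]
```

View pics/side3.png

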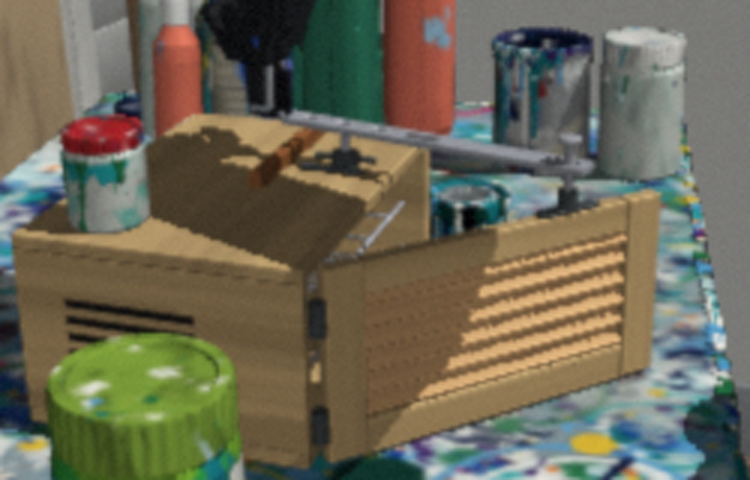

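Request:
arm_command:
  steps:
    - {"hand": 0,"travel": [0,0.007,0],"rotation": [0,0,0]}
    - {"hand": 0,"travel": [0,0.007,0],"rotation": [0,0,0]}
    - {"hand": 0,"travel": [0,0.005,0],"rotation": [0,0,0]}

```text
time: 10.35
eef_pos: [0.5951, -0.0105, 0.2079]
tcp_rot: [0.064, 0.704, -0.704, -0.064]
contact_force: [-0.1, -0.7, -1.5]
opening: 0.108
```

Request:
arm_command:
  steps:
    - {"hand": 0,"travel": [0,0.005,0],"rotation": [0,0,0]}

```text
time: 10.48
eef_pos: [0.5951, -0.0105, 0.2063]
tcp_rot: [0.064, 0.704, -0.704, -0.064]
contact_force: [0.6, 0.7, -0.6]
opening: 0.103
```

```bash
python3 nxt.py 1 .207
```

```text
t 10.475 p [ 0.5951 -0.0105  0.2063] psi -10.38 F [ 0.6  0.7 -0.6] T [-0.07 -0.18  0.05] eyeR 0.1999 f~ 0.759 hole2-pin [-0.0001  0.0001]
tilt err deg [-0.    0.    0.07]
[-0.0003, -0.0025, 0.0004] [-0.0002, -0.0006, 0.0025]
```

Request:
arm_command:
  steps:
    - {"hand": 0,"travel": [0,0.005,0],"rotation": [0,0,0]}

```text
time: 10.6
eef_pos: [0.5951, -0.0105, 0.2047]
tcp_rot: [0.063, 0.704, -0.704, -0.064]
contact_force: [0.8, -0.6, -0.5]
opening: 0.11
```

Request:
arm_command:
  steps:
    - {"hand": 0,"travel": [0,0.005,0],"rotation": [0,0,0]}

```text
time: 10.72
eef_pos: [0.5951, -0.0105, 0.2031]
tcp_rot: [0.063, 0.704, -0.704, -0.064]
contact_force: [0.8, -0.4, -0.9]
opening: 0.108
```

```bash
python3 nxt.py 1 .207
```

```text
t 10.725 p [ 0.5951 -0.0105  0.2031] psi -10.38 F [ 0.8 -0.4 -0.9] T [-0.09 -0.16  0.08] eyeR 0.1999 f~ 0.759 hole2-pin [-0.      0.0001]
tilt err deg [-0.    0.    0.08]
[-0.0002, -0.0132, 0.0004] [-0.0001, -0.0006, 0.0026]
```

Request:
arm_command:
  steps:
    - {"hand": 0,"travel": [0,0.005,0],"rotation": [0,0,0]}
    - {"hand": 0,"travel": [0,0.005,0],"rotation": [0,0,0]}

```text
time: 10.98
eef_pos: [0.5951, -0.0105, 0.1999]
tcp_rot: [0.064, 0.704, -0.704, -0.064]
contact_force: [0.9, -0.8, -0.7]
opening: 0.104
```

Request:
arm_command:
  steps:
    - {"hand": 0,"travel": [0,0.005,0],"rotation": [0,0,0]}

```text
time: 11.1
eef_pos: [0.5951, -0.0105, 0.1983]
tcp_rot: [0.063, 0.704, -0.704, -0.064]
contact_force: [1.0, 0.0, -0.6]
opening: 0.106
```

Request:
arm_command:
  steps:
    - {"hand": 0,"travel": [0,0.004,0],"rotation": [0,0,0]}

```text
time: 11.22
eef_pos: [0.5951, -0.0105, 0.197]
tcp_rot: [0.063, 0.704, -0.704, -0.064]
contact_force: [0.5, -0.6, -0.5]
opening: 0.113
```

```bash
python3 nxt.py 1 .207; python3 - <<'E'
from h import *
im,d=ctrl.read_camera('side')
cv2.imwrite(f"pics/side4.png",cv2.resize(im[130:290,150:400],None,fx=3,fy=3,interpolation=cv2.INTER_CUBIC))
E
```

```text
t 11.225 p [ 0.5951 -0.0105  0.197 ] psi -10.38 F [ 0.5 -0.6 -0.5] T [-0.03 -0.24  0.09] eyeR 0.1999 f~ 0.759 hole2-pin [-0.      0.0001]
tilt err deg [-0.01  0.    0.08]
[-0.0002, -0.0335, 0.0003] [-0.0002, -0.0007, 0.0026]
```

View pics/side4.png

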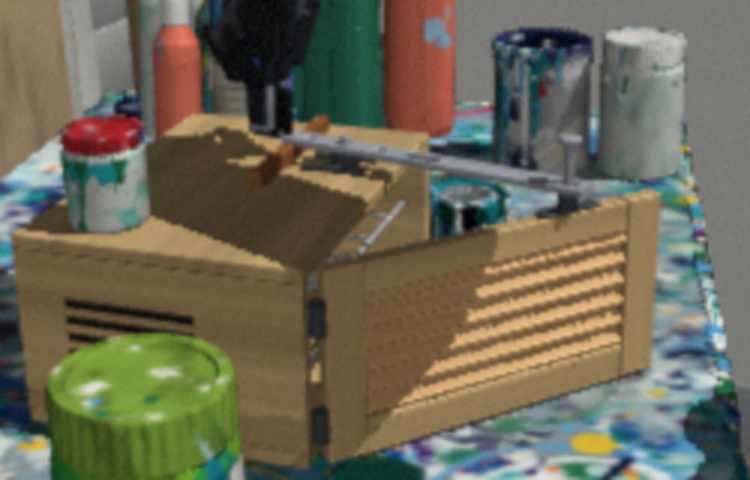

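Request:
arm_command:
  steps:
    - {"hand": 0.3,"travel": [0,0,0],"rotation": [0,0,0]}
    - {"hand": 0.4,"travel": [0,0,0],"rotation": [0,0,0]}
    - {"hand": 0.4,"travel": [0,0,0],"rotation": [0,0,0]}
    - {"hand": 0.4,"travel": [0,-0.03,0],"rotation": [0,0,0]}
    - {"hand": 0.4,"travel": [0,-0.1,0],"rotation": [0,0,0]}
    - {"hand": 0.4,"travel": [0,-0.15,0],"rotation": [0,0,0]}
    - {"hand": 0.4,"travel": [0,-0.15,0],"rotation": [0,0,0]}
    - {"hand": 0.4,"travel": [0,0,0.15],"rotation": [0,0,0]}
    - {"hand": 0.4,"travel": [0,0,0.15],"rotation": [0,0,0]}
    - {"hand": 0.4,"travel": [0,0,0.15],"rotation": [0,0,0]}
    - {"hand": 0.4,"travel": [0,0,0.15],"rotation": [0,0,0]}
    - {"hand": 0.4,"travel": [0,0,0.1],"rotation": [0,0,0]}
    - {"hand": 0.4,"travel": [0,0,0],"rotation": [0,0,0]}

```text
time: 12.9
eef_pos: [0.5567, -0.2223, 0.3391]
tcp_rot: [-0.065, -0.704, 0.705, 0.061]
contact_force: [0.0, 0.1, -0.1]
opening: 0.398
```

```bash
python3 - <<'E'
from h import *
for n in("side","top"):
    im,d=ctrl.read_camera(n);X=cloud(n,d)
    cv2.imwrite(f"pics/{n}5.png",cv2.resize(im[130:290,150:400] if n=='side' else im[120:290,170:350],None,fx=3 if n=='side' else 3.5,fy=3 if n=='side' else 3.5,interpolation=cv2.INTER_CUBIC))
    for t in('pot_mid','open_can_mid','stay'):
        for q in ctrl.masks_of(n,t)[:1]:
            m=q['region']&(d>0);print(n,t,round(q['score'],2),np.round(np.median(X[m],0),3),np.round(np.percentile(X[m],[2,98],axis=0),3).tolist())
            if t=='stay':
                b=X[m&(X[...,2]>.16)&(X[...,2]<.18)]
                A=np.c_[b[:,0],np.ones(len(b))];print('z along bar',np.linalg.lstsq(A,b[:,2],rcond=None)[0],np.linalg.lstsq(A,b[:,1],rcond=None)[0])
    if n=='top':
        st=(X[...,2]>.192)&(X[...,2]<.215)&(X[...,0]<.40)&(X[...,0]>.3)&(abs(X[...,1]-.03)<.03);sp=X[st].mean(0);print('stud',sp,st.sum())
        a=sp[:2]-ax;print('door',np.arctan2(-a[0],-a[1])+by,np.hypot(*a))
E
```

```text
side pot_mid 0.64 [0.628 0.184 0.193] [[0.611, 0.143, 0.153], [0.661, 0.193, 0.22]]
side open_can_mid 0.72 [ 0.478 -0.161  0.062] [[0.441, -0.216, 0.035], [0.509, -0.14, 0.07]]
side stay 0.82 [0.497 0.007 0.169] [[0.331, -0.091, 0.119], [0.608, 0.045, 0.204]]
z along bar [0.01152638 0.16303275] [-0.18175737  0.10122035]
top pot_mid 0.61 [0.637 0.159 0.218] [[0.616, 0.133, 0.162], [0.668, 0.187, 0.223]]
top stay 0.66 [0.468 0.015 0.17 ] [[0.338, -0.014, 0.002], [0.593, 0.04, 0.207]]
z along bar [0.00076834 0.16976155] [-0.17699279  0.0956947 ]
stud [0.34175162 0.03547937 0.20495242] 38
door 0.7466958741794083 0.19899704815424593
```

View pics/top5.png

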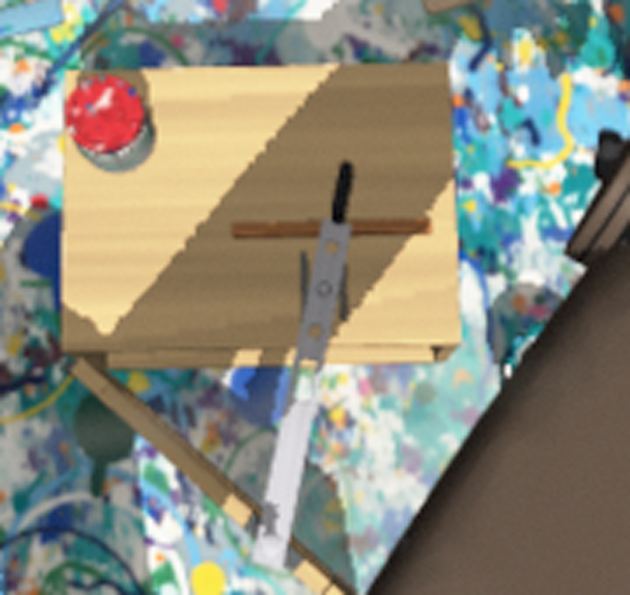

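View pics/side5.png

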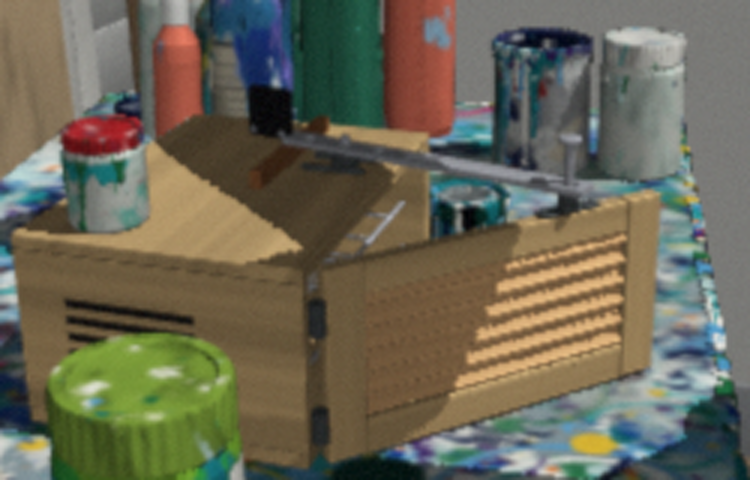

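```bash
python3 -c "
from plant import ctrl
print(ctrl.sign_off())"
```

```text
the job is handed in; nothing more can be done
None
```

I lifted the bar off the pin, swung the door wider with it, and dropped the middle round hole over the pin. I then let go and moved the arm clear, and handed the job in at about 13 s of the 48 s allowed. No verdict came back.

- **Finding the pin:** before lifting, I felt for it with the end of the bar's slot. The force readings stayed at 8 N or below. The later drop met no noticeable resistance, about 1 N.
- **Bar:** in the last top picture the pin fills the middle hole. The bar's top face reads about 0.170 m and level, the same as when it lay down at the start.
- **Door:** it measured about 0.75 rad, inside the 0.63 to 0.84 range.
- **Pot and can:** the pot's position matched the start within about 1 mm in both cameras. The can was last seen by the side camera only, because the arm hid it from the top one. It stood where the top camera saw it at the start, and the arm never went near it.
- **Disagreement:** the side camera's fit showed a slight slope along the bar, about 3 mm over its length. The top camera showed it level, so I took the slope for noise and did not check further.

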